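Prop open the test box and load the control units

ROBOT

A 6-joint arm with a two-finger parallel gripper is mounted at the origin on the work surface. World frame = base frame: x ahead of the robot, y to its left, z up, the work surface at z = 0. Lengths are in m, angles in degrees, forces in N, time in s.
With the tool pointing down it reaches from about 0.35 to 0.8 m from the base axis. Payload 7.3 kg.
Tool frame: the origin (TCP) lies between the finger pads; the fingertips stand 19 mm ahead of it and the grasp point (between the pads) is the TCP (ctrl.nose_length is the distance from the TCP to the fingertips, in m); z points along the fingers, y is the line along which they close (so a half turn about z gives the same grasp; the last joint's range is limited). The gripper opens to 85 mm and grips with 20 to 120 N. Pads are 22 mm wide; open, the fingers measure 114 mm over their backs; the gripper's body (76 mm by 85 mm) begins 54 mm behind the grasp point. The pads swing forward as they close: fully open they stand 13 mm farther back than shut.
Start: joints at [-82.449, 19.595, 87.324, -0, 73.075, -8.365], TCP at [0.144, -0.505, 0.25] pointing down, gripper open.
Joint ranges: [-145.02, 145.02], [-44.19, 115.74], [2.07, 154.8], [-57.11, 237.11], [16.16, 152.29], [-177.93, 177.93]. Speed limits (degrees/s): [147.25, 147.25, 180, 180, 180, 180].

INTERFACE

Orientations are given as a 3x3 rotation matrix whose columns are the frame's x, y, z axes.
In Python, from cell import ctrl gives the robot as it stands. Calls block until the motion is done:
- ctrl.movep(position, orientation): joint-space move of the TCP to a pose.
- ctrl.movel(position, attitude=None, velocity=0.15, force_limit=None): straight line of the TCP; attitude=None keeps the orientation; velocity is the mean speed in m/s. With force_limit (N) it stops when the force on the tool has changed by that much, and returns True; else False.
- ctrl.move_joints(angles): joint-space move.
- ctrl.gripper_to(opening, grasp_force=None): opening from 0.0 (shut) to 1.0 (fully open); grasp_force is the grip in N (None keeps the last); returns when the fingers have stopped.
- ctrl.wait(seconds).
- ctrl.ik(position, orientation): joint angles nearest the present ones, or None.
- ctrl.snapshot(name): name is "scene" or "top" or "wrist"; returns the picture (384x512x3 uint8, blue, green, red); there is no depth.
- ctrl.calibration(name): a dict with "fx", "fy", "cx", "cy" (pixels), "R" (3x3) and "t" (3): a world point X has camera coordinates R X + t; the wrist camera has in their place "tool_from_camera" (4x4, takes a point from camera to tool coordinates, whose origin is the TCP and whose axes are the flange's). Camera axes: x right, y down, z forward; pixel columns grow to the right and rows downward; lengths in m; the calibration is good to about 2 mm. A picture is of the moment at which its call begins: read the wrist's pose just before it. calibration takes no time and is no camera call.
A pose or a line that the arm cannot do raises ctrl.PlanningError and nothing moves.
- ctrl.close_job(): hands the job in; it is judged then, once.
Readings, each from a call of its own:
- ctrl.get_time_s(): time.
- ctrl.get_joints(): joint angles.
- ctrl.get_qd(): joint speeds.
- ctrl.get_joint_torque(): joint torques, N m.
- ctrl.get_eef_pos(): TCP position.
- ctrl.get_tcp_rot(): TCP orientation.
- ctrl.get_force(): force on the tool from outside, world axes, zero at the start.
- ctrl.get_torque(): the same for the moment, N m.
- ctrl.get_grip_width(): opening from 0.0 (shut) to 1.0 (fully open).
- ctrl.get_grip_force(): force on a finger pad.
Only numpy, scipy, OpenCV 4.12 (cv2) and the standard library are available. Lean on these libraries where they do the work, as an engineer would, in place of code of your own. Each camera call takes 0.05 s, during which the arm holds its last target. There are 200 camera calls.

TASK

Lift the lid of the test box, swing the red-gripped prop rod up under it and let the lid down until the rod's tip sits fully in the holding hole in the lid's ear. Then lift the loose orange cover out and lay it flat in the middle of the blue mat, and stand every control unit that is on the bench upright on the floor of the box's loading well. Leave the lid propped and the bottle, screwdriver and tin where they are.

Things in the scene. Friction and masses are not known exactly. Their poses are not given: they have to be found in the camera images.
- box: cream test box, fixed, 200 (x) x 250 (y) x 85 mm high, teal lid hinged on its far (+x) top edge. Origin: centre of underside; -x is the front (to the robot). In this frame the loading well spans x -94..46, y -119..119 mm, floor z = 6 mm; ledges (tops z = 46 mm) at its front and rear carry the cover and leave x -82..34 free below. Behind the well a fixed electronics deck, 75 mm high.
- lid (a joint): lid angle, rad: 0 shut, 1.57 upright, stop at 1.66. Stiff friction hinge (0.5 N m, lid 400 g): the lid stays at whatever angle it is left. It rests on the prop rod at about 1.36 to 1.41.
- lid_bar (a point): middle of the round black bar (12 mm thick, 100 mm long, parallel to the hinge) with which the lid is lifted. It stands 35 mm out from the lid's front edge on two end posts, 235 mm from the hinge line (box frame with the lid shut: x = -135, y = 0, z = 88 mm); it may turn between the fingers.
- lid_hinge (a point): middle of the lid's hinge line, box frame (100, 0, 85) mm; the line runs along box y.
- lid_hole (a point): centre of the rod's ball tip when seated in the holding hole: a pocket 24 mm long along the lid, open downwards, in the steel ear (yellow mark on top) on the lid's left (+y) edge. 130 mm from the hinge along the lid, 6 mm off its underside, box y = 180, at the pocket's outer end (an 18 mm high wall). A tip entering up to 10 mm nearer the hinge also holds.
- rod (a joint): prop rod angle, rad: 0 lying level, tip pointing away from the robot (box +x); grows as the tip swings up; stop at 1.7. Friction (0.1 N m) holds it where it is left. Seated in the hole it reads about 0.81 to 0.85.
- rod_pivot (a point): pivot of the prop rod, box frame (-70, 180, 55) mm: on the box's left (+y) side, 55 mm off the wall; axis along box y.
- rod_grip (a point): middle of the red grip sleeve (14 mm thick, 40 mm long) on the prop rod, 120 mm from the pivot. The rod is steel, 9 mm thick, 80 g.
- rod_tip (a point): centre of the ball tip (12 mm) of the prop rod, 208 mm from the pivot.
- cover: loose orange inner cover, 128 (x) x 220 (y) x 3 mm plate, 180 g, with a black upright grip on its middle: 50 long (x), 14 thick (y), 28 mm high, top 31 mm above the origin. Origin: centre of the underside. It lies on the ledges in the box (underside 46 mm above the bench), under the lid.
- mat: blue mat fixed on the bench, 240 (x) x 200 (y) x 3 mm. Origin: centre of the underside.
- unit0: control unit 1, loose: black block 80 x 36 x 28 mm (x, y, z) with a green stripe, and on its top a silver upright grip fin 44 long (x), 12 thick (y), 32 high, so 60 mm high in all, 250 g. Origin: centre of the underside; x along its length. May be absent.
- unit1: control unit 2, loose: black block 80 x 36 x 28 mm (x, y, z) with a green stripe, and on its top a silver upright grip fin 44 long (x), 12 thick (y), 32 high, so 60 mm high in all, 250 g. Origin: centre of the underside; x along its length. May be absent.
- unit2: control unit 3, loose: black block 80 x 36 x 28 mm (x, y, z) with a green stripe, and on its top a silver upright grip fin 44 long (x), 12 thick (y), 32 high, so 60 mm high in all, 250 g. Origin: centre of the underside; x along its length. May be absent.
- unit3: control unit 4, loose: black block 80 x 36 x 28 mm (x, y, z) with a green stripe, and on its top a silver upright grip fin 44 long (x), 12 thick (y), 32 high, so 60 mm high in all, 250 g. Origin: centre of the underside; x along its length. May be absent.
- cleaner: white bottle with blue cap, 56 mm across, 140 mm high, a bystander. Origin: centre of the underside.
- driver: screwdriver lying on the bench, a bystander. Origin: on its underside, near the middle.
- tin: small steel tin, 64 mm across, 60 mm high, a bystander. Origin: centre of the underside.

How it is judged:
By the outcome, as a careful person would: the job done as asked, in the order asked, and still so for the second after the job is handed in, with the robot touching nothing.
Of unit0, unit1, unit2, unit3 only 2 to 4 are there at a start; the rules pass over those that are not, and their reading is None.
At some moment in a run one of unit0, unit1, unit2, unit3 may be knocked a few centimetres aside while the robot is not near it.
Once in a run the grip may slacken for a moment while it holds something.
It also fails if it takes over 210 s, if anything falls off the work surface, if the arm or the gripper's body presses on something with over 40 N, if the wrist force passes 120 N, or if a joint passes its speed limit or range.

## Working session

There is one attempt and no reset: what is moved stays moved. The work goes in short steps, each a Python script; the robot and the scene stay as the last script left them, time stands still between calls to the robot, and variables do not carry over. Pictures are saved under pics/ and viewed, at most 14 in all, crops included, and the job is handed in when it is done.

```bash
ls; mkdir -p pics
python3 - <<'E'
from cell import ctrl
import cv2,numpy as np
for n in("scene","top"):
    cv2.imwrite(f"pics/{n}0.png",ctrl.snapshot(n)); c=ctrl.calibration(n); print(n,c)
print(ctrl.calibration("wrist"),ctrl.get_tcp_rot(),ctrl.nose_length)
E
```

```text
cell.py
pics
scene {'fx': 488.4019145820393, 'fy': 488.4019145820393, 'cx': 249.47661585155896, 'cy': 193.82713449948054, 'R': array([[-0.7966596 ,  0.60442419,  0.00221028],
       [ 0.51460482,  0.68018248, -0.52204757],
       [-0.31704157, -0.41475679, -0.8529135 ]]), 't': array([ 0.46384761, -0.2623633 ,  1.80096569])}
top {'fx': 386.8660375688317, 'fy': 386.8660375688317, 'cx': 256.9690859839945, 'cy': 185.678264674989, 'R': array([[-1.68254002e-03, -9.99970249e-01,  7.52789931e-03],
       [-9.88408739e-01,  5.20202234e-04, -1.51815328e-01],
       [ 1.51806895e-01, -7.69607683e-03, -9.88380209e-01]]), 't': array([-0.01400445,  0.61446012,  1.10877939])}
{'fx': 268.29081592893493, 'fy': 268.29081592893493, 'cx': 256.314838969907, 'cy': 189.45428704194944, 'tool_from_camera': array([[-4.00974938e-04, -9.48133287e-01, -3.17872788e-01,
         8.05042937e-02],
       [ 9.99999079e-01, -7.92336562e-04,  1.10190653e-03,
         2.63488216e-04],
       [-1.29661649e-03, -3.17872054e-01,  9.48132731e-01,
        -1.24439570e-01],
       [ 0.00000000e+00,  0.00000000e+00,  0.00000000e+00,
         1.00000000e+00]])} [[ 9.61657300e-01  2.74253917e-01 -1.61559042e-04]
 [ 2.74253874e-01 -9.61656341e-01  1.37659486e-03]
 [ 2.22172256e-04 -1.36812069e-03 -9.99999039e-01]] 0.019
```

View pics/scene0.png

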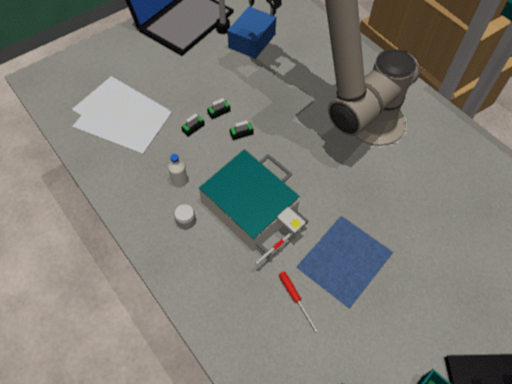

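View pics/top0.png

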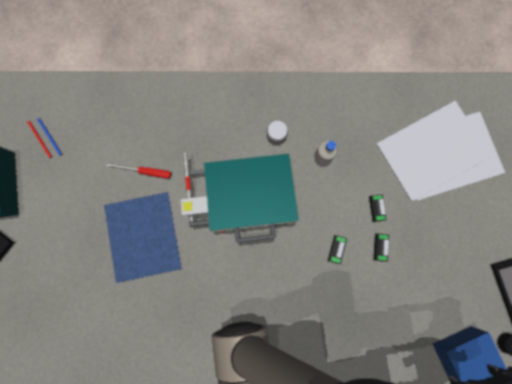

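The top view shows the box with its lid centred near (251,192), bar at (256,236), ear at (193,206), rod red grip at (188,185) and mat at (143,237). Three units are at (377,208), (382,247) and (338,250), with the driver at (140,171), tin at (278,130) and bottle at (328,150). The scene view agrees: three units, and the arm hides little.

```bash
cat > h.py <<'E'
from cell import ctrl
import cv2, numpy as np
from scipy.optimize import least_squares
def wristcal():
    c=dict(ctrl.calibration("wrist")); T=np.eye(4); T[:3,:3]=ctrl.get_tcp_rot(); T[:3,3]=ctrl.get_eef_pos()
    W=np.linalg.inv(T@c["tool_from_camera"]); c["R"]=W[:3,:3]; c["t"]=W[:3,3]; return c
def snap(n,save=None):
    c=wristcal() if n=="wrist" else ctrl.calibration(n)
    im=ctrl.snapshot(n)
    if save: cv2.imwrite(f"pics/{save}.png",im)
    return im,c
def proj(c,X):
    p=np.atleast_2d(X)@c["R"].T+c["t"]; return np.c_[c["fx"]*p[:,0]/p[:,2]+c["cx"],c["fy"]*p[:,1]/p[:,2]+c["cy"]]
def tri(cs,uvs):
    f=lambda X:np.concatenate([proj(c,X)[0]-uv for c,uv in zip(cs,uvs)])
    r=least_squares(f,[.5,0,.05]); return r.x,np.abs(r.fun).max()
def onplane(c,uv,z):
    uv=np.atleast_2d(uv); d=np.c_[(uv[:,0]-c["cx"])/c["fx"],(uv[:,1]-c["cy"])/c["fy"],np.ones(len(uv))]@c["R"]
    o=-c["R"].T@c["t"]; return o+d*((z-o[2])/d[:,2])[:,None]
def mask(im,h0,h1,s=90,v=40,v1=255):
    m=cv2.inRange(cv2.cvtColor(im,cv2.COLOR_BGR2HSV),(h0,s,v),(h1,255,v1)); return m
def blobs(m,amin=15):
    cs,_=cv2.findContours(m,cv2.RETR_EXTERNAL,cv2.CHAIN_APPROX_NONE)
    return sorted([c for c in cs if cv2.contourArea(c)>=amin],key=cv2.contourArea,reverse=True)
def Rdown(yaw):  # tool z down, tool y (closing) along world angle yaw (deg)
    a=np.radians(yaw); y=np.array([np.cos(a),np.sin(a),0]); z=np.array([0,0,-1.]); return np.c_[np.cross(y,z),y,z]
E
python3 - <<'E'
from h import *
for n in("top","scene"):
    im=cv2.imread(f"pics/{n}0.png"); c=ctrl.calibration(n)
    for nm,a in(("teal",(82,98,120,40)),("mat",(105,118,120,60)),("green",(45,75,120,40)),("red",(0,8,150,80)),("yel",(24,34,150,100))):
        for b in blobs(mask(im,*a),6)[:6]:
            r=cv2.minAreaRect(b); A=cv2.contourArea(b)
            pts=cv2.boxPoints(r) if nm in("teal","mat") and A>500 else np.array([r[0]])
            print(n,nm,A,np.round(r[0],1).tolist(),np.round(r[1],0),np.round(onplane(c,pts,{"teal":.09,"green":.028,"mat":.003}.get(nm,.06))[:,:2],3).tolist())
E
```

```text
top teal 5526.0 [249.8, 191.5] [66. 87.] [[0.673, 0.143], [0.702, -0.109], [0.51, -0.127], [0.483, 0.118]]
top mat 1712.0 [475.4, 360.3] [43. 47.] [[0.133, -0.563], [0.189, -0.693], [0.079, -0.737], [0.025, -0.609]]
top mat 70.0 [49.1, 136.4] [41.  3.] [[0.779, 0.64]]
top mat 46.0 [330.5, 145.0] [8. 7.] [[0.751, -0.247]]
top green 23.0 [380.0, 217.5] [3. 8.] [[0.52, -0.385]]
top green 22.0 [381.5, 257.5] [3. 9.] [[0.402, -0.383]]
top green 19.0 [335.2, 259.3] [8. 3.] [[0.397, -0.246]]
top green 19.0 [383.0, 236.5] [3. 8.] [[0.464, -0.391]]
top green 16.0 [377.0, 197.5] [3. 8.] [[0.581, -0.378]]
top green 12.0 [340.4, 239.3] [7. 3.] [[0.456, -0.263]]
top red 177.0 [154.0, 172.1] [32.  7.] [[0.653, 0.291]]
top red 49.0 [39.2, 138.9] [40.  2.] [[0.755, 0.638]]
top red 28.5 [187.7, 182.6] [11.  4.] [[0.622, 0.19]]
top yel 28.0 [187.0, 206.0] [6. 6.] [[0.552, 0.19]]
scene teal 4299.5 [248.7, 191.8] [77. 62.] [[0.702, -0.105], [0.488, -0.167], [0.472, 0.107], [0.674, 0.15]]
scene teal 81.5 [436.0, 376.5] [13. 30.] [[0.54, 0.733]]
scene teal 8.5 [509.5, 1.5] [3. 3.] [[-0.835, -0.085]]
scene mat 1301.5 [249.4, 30.4] [43. 46.] [[0.212, -0.682], [-0.006, -0.858], [-0.08, -0.671], [0.138, -0.51]]
scene mat 513.0 [151.0, 12.0] [24. 42.] [[0.371, -1.152], [0.223, -1.04], [0.308, -0.907], [0.45, -1.014]]
scene mat 37.5 [174.0, 157.5] [7. 6.] [[0.678, -0.312]]
scene green 21.0 [185.8, 127.8] [6. 4.] [[0.581, -0.38]]
scene green 20.0 [210.8, 110.6] [6. 4.] [[0.463, -0.392]]
scene green 19.0 [233.0, 131.5] [6. 4.] [[0.456, -0.264]]
scene green 13.0 [249.5, 126.5] [5. 3.] [[0.395, -0.247]]
scene green 12.5 [430.5, 381.5] [3. 7.] [[0.536, 0.737]]
scene green 10.5 [226.5, 104.0] [3. 6.] [[0.398, -0.383]]
scene red 206.0 [289.2, 286.2] [33.  8.] [[0.675, 0.312]]
scene red 31.0 [278.0, 243.5] [ 4. 11.] [[0.616, 0.187]]
scene yel 37.0 [295.5, 223.0] [6. 6.] [[0.528, 0.165]]
```

Run:
```python
from h import *
import pickle
out={}
for k,p in {"u1":(.45,-.33,.28),"u2":(.52,-.27,.28),"b1":(.56,-.02,.36),"b2":(.50,.12,.36),"m1":(.46,.25,.30)}.items():
    ctrl.movep(p,Rdown(-90)); ctrl.wait(.3)
    out[k]=snap("wrist","w"+k)
    if k=="u1": out["sc"]=snap("scene","sc1")
    if k=="b1": out["top"]=snap("top","top1")
pickle.dump(out,open("v.pkl","wb")); print(ctrl.get_time_s())
i=lambda k:out[k][0]
cv2.imwrite("pics/mix1.png",np.hstack([cv2.resize(np.vstack([i("b1"),i("u1")]),(400,600)),cv2.resize(np.vstack([i("b2"),i("m1")]),(400,600))]))
```

```text
6.0667
```

View pics/mix1.png

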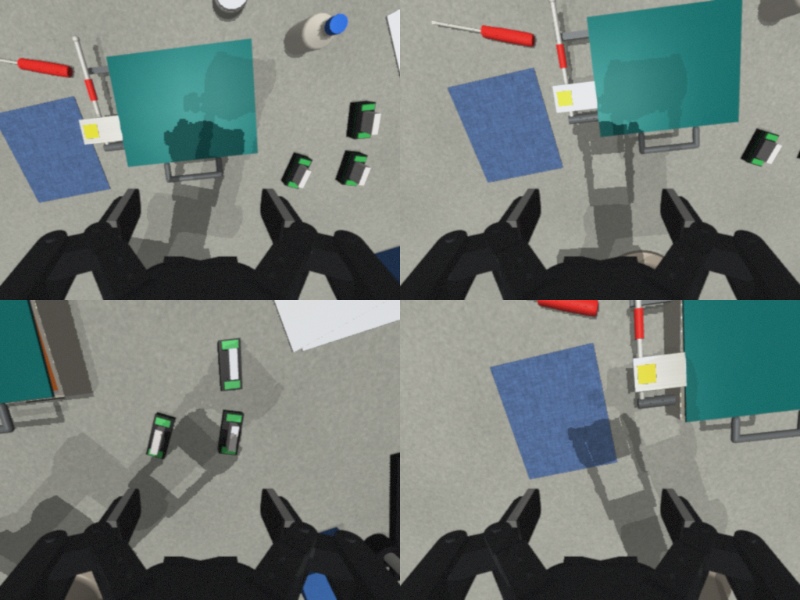

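The montage shows the lid, with its ear's yellow mark at (91,131) in the upper-left tile, and the bar, rod and mat. Three units stand upright with fins on top; no fourth is visible.

Run:
```python
from h import *
import pickle
o=pickle.load(open("v.pkl","rb"))
def quad(m):
    h=cv2.convexHull(blobs(m)[0])
    for e in np.arange(2,30,.5):
        q=cv2.approxPolyDP(h,e,True)[:,0]
        if len(q)<=4: return q.astype(float)
    return q
def edge(q): return [not(3<u<508 and 3<v<380) for u,v in q]
L={}
for k in("b1","b2","top","sc"):
    im,c=o[k]; q=quad(mask(im,80,98,110,30)); P=onplane(c,q,.09); 
    print(k,"lid",[(np.round(p[:2],4).tolist(),e) for p,e in zip(P,edge(q))])
    L[k]=q
    for nm,a in(("yel",(22,34,150,100)),("red",(0,8,150,70))):
        for b in blobs(mask(im,*a),10)[:3]:
            r=cv2.minAreaRect(b); print("  ",nm,cv2.contourArea(b),np.round(r[0],1),np.round(r[1],1),np.round(onplane(c,[r[0]],.06)[0],3))
for k in("b1","b2","m1","top"):
    im,c=o[k]; ms=[b for b in blobs(mask(im,100,120,80,40),300)]
    b=max(ms,key=lambda b:-abs(onplane(c,[b[:,0].mean(0)],0.003)[0][1]-.3))
    m=np.zeros(im.shape[:2],np.uint8); cv2.drawContours(m,[b],-1,255,-1)
    q=quad(m); P=onplane(c,q,.003); print(k,"mat",[(np.round(p[:2],3).tolist(),e) for p,e in zip(P,edge(q))],P.mean(0)[:2])
for k in("u1","u2","b1","b2","top","sc"):
    im,c=o[k]
    for b in blobs(mask(im,45,78,100,30),8)[:8]:
        r=cv2.minAreaRect(b); print(k,"green",cv2.contourArea(b),np.round(r[0],1),np.round(onplane(c,[r[0]],.028)[0][:2],4))
    hsv=cv2.cvtColor(im,cv2.COLOR_BGR2HSV)
```

```text
b1 lid [([0.7023, -0.1063], False), ([0.5007, -0.1336], False), ([0.4709, 0.1253], False), ([0.6749, 0.1391], False)]
   yel 227.0 [116.1 167.6] [16.5 16.1] [0.536 0.205 0.06 ]
   red 884.5 [57.1 85.9] [70.3 14.8] [0.66  0.272 0.06 ]
   red 195.0 [115.9 114.5] [28.   8.3] [0.619 0.192 0.06 ]
b2 lid [([0.6989, -0.1088], True), ([0.5024, -0.1416], False), ([0.4753, 0.1171], False), ([0.6753, 0.1386], False)]
   yel 218.0 [210.  125.4] [16.3 15.5] [0.543 0.189 0.06 ]
   red 1003.0 [137.4  45.4] [69.5 16.7] [0.654 0.286 0.06 ]
   red 220.5 [206.5  71.4] [30.2  8.7] [0.62 0.19 0.06]
top lid [([0.5924, 0.0601], False), ([0.5837, -0.1004], False), ([0.5093, -0.0881], False), ([0.4897, 0.079], False)]
   yel 27.0 [187.5 206. ] [6. 5.] [0.552 0.189 0.06 ]
   red 176.0 [154.  172.1] [32.2  6.7] [0.653 0.291 0.06 ]
   red 46.0 [ 39.2 138.9] [40.5  2. ] [0.755 0.638 0.06 ]
   red 28.5 [187.7 182.6] [11.   3.6] [0.622 0.19  0.06 ]
sc lid [([0.5006, -0.138], False), ([0.4729, 0.107], False), ([0.6741, 0.1381], False), ([0.701, -0.1027], False)]
   yel 37.0 [295.5 223. ] [6.4 6.4] [0.528 0.165 0.06
[... 1564 characters left out ...]
 -0.2669]
b2 green 93.5 [456.6 206.6] [ 0.3942 -0.2492]
top green 33.5 [379.5 217.5] [ 0.5204 -0.383 ]
top green 31.0 [381.5 257.4] [ 0.4024 -0.3832]
top green 30.0 [335.2 259.4] [ 0.3968 -0.2457]
top green 26.0 [382.5 236.5] [ 0.4637 -0.3892]
top green 25.0 [376.5 197.2] [ 0.5819 -0.3771]
top green 22.0 [340.5 238.8] [ 0.457  -0.2635]
sc green 2527.0 [54.  23.5] [ 0.7132 -1.1781]
sc green 27.0 [232.8 131.1] [ 0.4551 -0.2662]
sc green 26.0 [186. 128.] [ 0.5805 -0.3788]
sc green 22.0 [211.  110.5] [ 0.4621 -0.3922]
sc green 16.5 [249.6 127.2] [ 0.3964 -0.2443]
sc green 14.5 [431.  381.5] [0.5349 0.7378]
sc green 13.0 [199.6 118.7] [ 0.5174 -0.3851]
sc green 9.5 [226.5 104.5] [ 0.3997 -0.3815]
```

Run:
```python
from h import *
import pickle
o=pickle.load(open("v.pkl","rb")); C={k:o[k][1] for k in o}
def quad(m):
    h=cv2.convexHull(blobs(m)[0])
    for e in np.arange(2,30,.5):
        q=cv2.approxPolyDP(h,e,True)[:,0]
        if len(q)<=4: return q.astype(float)
ks=("b1","b2","sc"); Q={k:quad(mask(o[k][0],80,98,110,30)) for k in ks}
ref=np.array([[.702,-.107],[.501,-.136],[.473,.117],[.675,.139]])
pts=[]; 
for i,r in enumerate(ref):
    u=[];c=[]
    for k in ks:
        P=onplane(C[k],Q[k],.09)[:,:2]; j=np.argmin(np.linalg.norm(P-r,axis=1))
        if k=="b2" and i==0: continue
        u.append(Q[k][j]); c.append(C[k])
    x,e=tri(c,u); pts.append(x); print(x.round(4),round(e,2))
for nm,u in {"yel":[(116.1,167.6),(210,125.4),(295.5,223)],"red":[(115.9,114.5),(206.5,71.4),(278,243.5)]}.items():
    x,e=tri([C[k] for k in ks],u); print(nm,x.round(4),round(e,2)); pts.append(x)
pts=np.array(pts)
# box fit by reprojection: lid corners, grip at rod angle 0
M=np.array([[100,-125],[-100,-125],[-100,125],[100,125]])/1000
def f(p,ret=False):
    c,s=np.cos(p[2]),np.sin(p[2]); R=np.array([[c,-s],[s,c]])
    return ((M@R.T+p[:2])-pts[:4,:2]).ravel()
r=least_squares(f,[.59,0,.1]); p=r.x; print("lid fit",p,np.degrees(p[2]),r.fun.round(4))
c,s=np.cos(p[2]),np.sin(p[2]); R=np.array([[c,-s],[s,c]])
for n in(4,5): print("in box",(pts[n,:2]-p[:2])@R,pts[n,2])
```

```text
[ 0.7023 -0.1062  0.0887] 0.92
[ 0.5069 -0.1287  0.1086] 0.64
[0.4814 0.1169 0.1129] 0.61
[0.6748 0.1385 0.0915] 0.11
yel [0.5473 0.1816 0.1049] 0.23
red [0.6194 0.1889 0.0663] 0.36
lid fit [0.59132836 0.00513279 0.10976755] 6.289217244367701 [ 0.0021 -0.002  -0.0012 -0.0014 -0.0031  0.0016  0.0022  0.0018]
in box [-0.02443306  0.18024542] 0.10489150333851109
in box [0.04799022 0.17960571] 0.06627012301974017
```

```bash
cat >> h.py <<'E'
BP=np.array([.5913,.0051]); BY=.1098
def B(x,y,z):  # box frame mm -> world m
    c,s=np.cos(BY),np.sin(BY); return np.array([BP[0]+(c*x-s*y)/1e3,BP[1]+(s*x+c*y)/1e3,z/1e3])
def Rb(yawdeg,pitch=0): # box-frame: closing dir at yaw in box frame; then tilt so tool z leans to box +x by pitch rad
    c,s=np.cos(BY),np.sin(BY); Z=np.array([[c,-s,0],[s,c,0],[0,0,1]])
    cp,sp=np.cos(pitch),np.sin(pitch); Y=np.array([[cp,0,-sp],[0,1,0],[sp,0,cp]])
    return Z@Y@Rdown(yawdeg)
def bar(th): return B(100-235*np.cos(th)+3*np.sin(th),0,85+235*np.sin(th)+3*np.cos(th))
E
python3 - <<'E'
from h import *
import pickle
o=pickle.load(open("v.pkl","rb"))
for k in("b1","b2"):
    im,c=o[k]; 
    a=.1; X=[B(100-235*np.cos(a),y,85+235*np.sin(a)+3) for y in(-30,-15,0,15,30)]
    for u in proj(c,X):
        i,j=np.round(u).astype(int); col=im[j-14:j+15,i].astype(int).sum(1)//3; print(k,u.round(1),col)
for th in(.1,.8,1.4,1.62):
  for y in(0,180):
    for pt in (0,.35):
      q=ctrl.ik(bar(th),Rb(y,pt)); print(th,y,pt,None if q is None else np.round(q))
for al,y in((.09,-90),(.09,90),(.83,-90),(.83,90)): q=ctrl.ik(B(-70+120*np.cos(al),180,55+120*np.sin(al)),Rb(y,al)); print(al,y,None if q is None else np.round(q))
E
```

```text
b1 [267.8 223. ] [141 137 139 141 143 140 140 141 140 140 132  98  76  82  93 105 111  98
  94 111 134 137 139 138 135 136 141 142 143]
b1 [258.1 224. ] [153 151 153 150 144 140 141 137 138 138 129  97  75  79  90 105 110 100
  94 112 132 141 137 138 136 133 137 139 138]
b1 [248.4 225. ] [150 151 154 157 158 157 152 155 155 154 143 109  77  77  89 104 112 100
  98 120 150 153 158 156 159 157 149 117 106]
b1 [238.6 226. ] [155 154 154 155 155 156 154 157 161 162 150 112  81  87 100 117 126 113
 107 126 148 155 154 154 144 117 105 106 102]
b1 [229.  226.9] [100 101 102 101 101 103  99 102 106 104  95  78  64  74  82  92  95  88
  84  91 104 106 103 106 108 104 103 106 103]
b2 [364.3 185.7] [162 162 162 159 163 159 159 160 161 157 145  99  86  95 109 116 114 107
 105 123 154 160 160 154 157 158 161 161 165]
b2 [354.  186.8] [112 129 156 164 162 160 161 159 157 158 148 102  80  85  99 103 105  97
  96 120 151 160 161 157 157 161 160 161 158]
b2 [343.6 187.9] [ 91 105 137 143 138 141 139 140 139 141 131 100  81  90 105 112 116 103
 100 113 138 151 149 154 160 161 158 159 158]
b2 [333.4 18
[... 345 characters left out ...]
1 180 0 [-11.  23. 108.  -0.  49. 163.]
0.1 180 0.35 [-16.  16. 124.  20.  22. 141.]
0.8 0 0 [ -8.  20.  86.  -0.  74. -15.]
0.8 0 0.35 [-12.  10. 102.   8.  49. -23.]
0.8 180 0 [ -8.  20.  86.  -0.  74. 165.]
0.8 180 0.35 [-12.  10. 102.   8.  49. 157.]
1.4 0 0 [ -6.  32.  57.  -0.  91. -12.]
1.4 0 0.35 [ -8.  21.  78.   5.  62. -16.]
1.4 180 0 [ -6.  32.  57.  -0.  91. 168.]
1.4 180 0.35 [ -8.  21.  78.   5.  62. 164.]
1.62 0 0 [ -5.  39.  44.  -0.  97. -11.]
1.62 0 0.35 [ -7.  27.  69.   5.  65. -14.]
1.62 180 0 [ -5.  39.  44.  -0.  97. 169.]
1.62 180 0.35 [ -7.  27.  69.   5.  65. 166.]
0.09 -90 [10. 40. 83. -0. 51. 94.]
0.09 90 [ 10.  40.  83.  -0.  51. -86.]
0.83 -90 None
0.83 90 None
```

Run:
```python
from h import *
R=Rb(0); b=bar(.1)+B(-101,0,0)-B(-100,0,0)
ctrl.gripper_to(.34,40)
ctrl.movep(b+[0,0,.12],R)
hit=ctrl.movel(b,velocity=.08,force_limit=8); print("hit",hit,ctrl.get_eef_pos()-b)
ctrl.gripper_to(0,40); print("w",ctrl.get_grip_width(),ctrl.get_grip_force(),ctrl.get_force())
for th in np.arange(.1,1.631,.09):
    ctrl.movel(bar(th),velocity=.1)
    if ctrl.get_grip_width()<.1: print("lost",th,ctrl.get_grip_width()); break
print(th,ctrl.get_grip_width(),ctrl.get_force(),ctrl.get_time_s())
cv2.imwrite("pics/l1.png",np.hstack([snap("scene")[0][60:340,100:400],snap("top")[0][60:340,100:400]]))
```

```text
hit False [ 2.79629658e-04 -4.91587250e-05  3.99782799e-04]
w 0.12164368929975951 38.9090359210968 [2.34477    0.44915532 0.18610982]
1.6300000000000001 0.12211163867423998 [1.02531499 0.63523476 4.85405478] 16.85
```

View pics/l1.png

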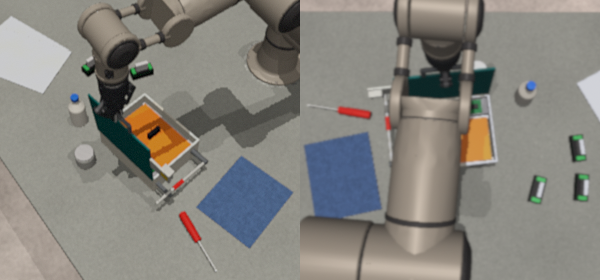

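Lid is up near 1.63, held at the bar; the orange cover with its black grip shows in the well at (153,132) of the left tile, with the rod (red grip at 178,185) still lying.

Run:
```python
from h import *
P=.35; R=Rb(90,P); r=112
g=lambda a:B(-70+r*np.cos(a),180,55+r*np.sin(a))
for a in(.09,.4,.83): q=ctrl.ik(g(a),R); print(a,None if q is None else np.round(q))
bk=-R[:,2]*.13
print(ctrl.ik(g(.09)+bk,R))
ctrl.gripper_to(.34); p=ctrl.get_eef_pos(); ctrl.movel(p+[0,0,.06],velocity=.15)
ctrl.movel(B(-60,40,400),velocity=.3)
ctrl.gripper_to(.5,25)
ctrl.movep(g(.09)+bk,R); ctrl.wait(.2)
print(ctrl.get_time_s())
cv2.imwrite("pics/r1.png",np.hstack([snap("wrist")[0][:,:],cv2.resize(snap("scene")[0][160:290,190:325],(288,277)).copy() if 0 else cv2.resize(snap("scene")[0][150:300,200:310],(282,384))]))
```

```text
0.09 [ 11.  35.  98.  -4.  27. -82.]
0.4 [ 11.  32.  98.  -3.  30. -83.]
0.83 [ 11.  26. 100.  -3.  34. -83.]
[ 11.43158574  21.69514628  98.1816318   -2.72960452  40.17602196
 -83.08336913]
20.3167
```

View pics/r1.png

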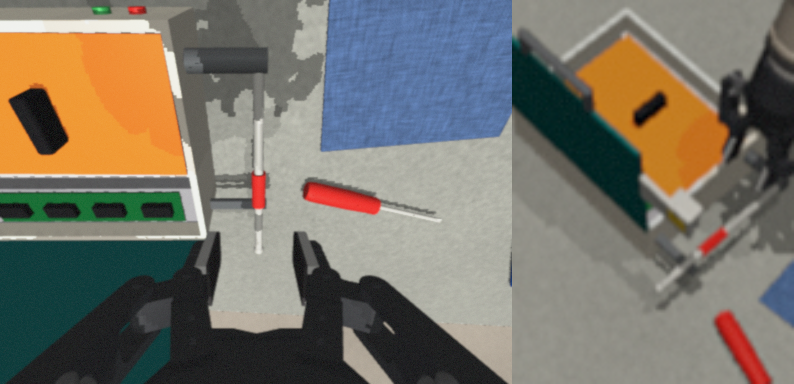

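Rod centred between the open fingers (red grip at (259,191)), lid staying open. Going in.

Run:
```python
from h import *
P=.35; R=Rb(90,P); r=112
g=lambda a:B(-70+r*np.cos(a),180,55+r*np.sin(a))
print("pred grip px",proj(wristcal(),[B(-70+120*np.cos(.09),180,55+120*np.sin(.09))]))
hit=ctrl.movel(g(.09),velocity=.1,force_limit=10); print("hit",hit,ctrl.get_eef_pos()-g(.09))
if not hit:
    ctrl.gripper_to(0,25); print("w",ctrl.get_grip_width(),.014/.085,ctrl.get_force())
    for a in np.arange(.09,.826,.0735):
        ctrl.movel(g(a),velocity=.08)
    print(a,ctrl.get_grip_width(),ctrl.get_force(),ctrl.get_torque(),ctrl.get_time_s())
cv2.imwrite("pics/r2.png",np.hstack([snap("wrist")[0],cv2.resize(snap("scene")[0][150:300,200:310],(282,384))]))
```

```text
pred grip px [[257.50353009 192.58974269]]
hit False [0.00023608 0.00011315 0.00073655]
w 0.1524222702548488 0.16470588235294117 [-1.09618268  4.8183887  -0.27777249]
0.8249999999999998 0.15028501433638833 [-0.74980066  6.67251851 -1.12623735] [0.84794219 0.2328927  0.33660757] 24.9833
```

View pics/r2.png

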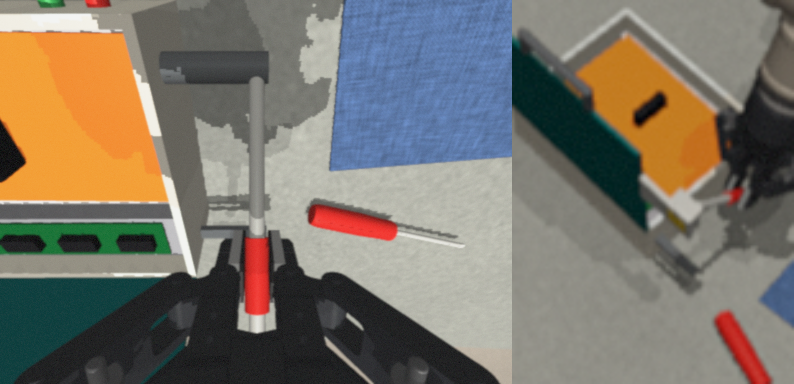

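The rod is swung up to about 0.82, its red grip between the pads at (257,275). The scene tile shows the tip at the lid's ear. Release, check the rod angle, then regrasp the bar.

```bash
cat >> h.py <<'E'
def rodangle(im,c):
    bs=[b for b in blobs(mask(im,0,8,150,70),20)]
    best=[]
    for b in bs:
        u=np.array(cv2.minAreaRect(b)[0])
        r=least_squares(lambda a:proj(c,[B(-70+120*np.cos(a[0]),180,55+120*np.sin(a[0]))])[0]-u,[.6]); best.append((np.abs(r.fun).max().round(2),r.x[0].round(3)))
    return min(best)
E
python3 - <<'E'
from h import *
R=Rb(90,.35)
ctrl.gripper_to(.5); p=ctrl.get_eef_pos()
ctrl.movel(p-R[:,2]*.13,velocity=.2); ctrl.wait(.2)
print("wrist",rodangle(*snap("wrist","w5"))); print("scene",rodangle(*snap("scene")))
ctrl.movel(B(-100,120,420),velocity=.3)
ctrl.movep(B(-60,40,420),Rb(0)); ctrl.wait(.2); im,c=snap("wrist","w6")
print("ts",ctrl.get_time_s(),proj(c,[bar(t) for t in(1.55,1.63)]))
E
```

```text
wrist (np.float64(0.59), np.float64(0.542))
scene (np.float64(35.41), np.float64(-0.701))
ts 28.875 [[426.07962573 235.84003024]
 [445.63251537 235.52643763]]
```

View pics/w6.png

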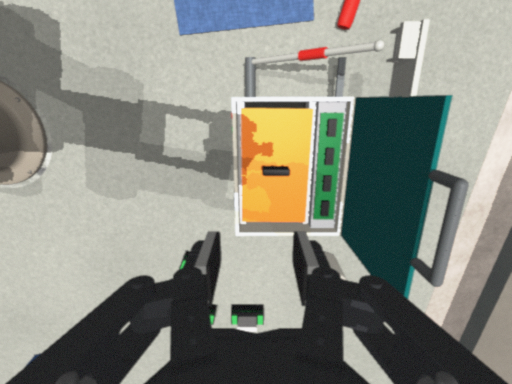

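The lid stands open (bar at (450,230)); the rod is raised, red grip at (313,54) and tip at (378,45). I'll re-measure the rod angle from this view too.

Run:
```python
from h import *
im,c=snap("wrist"); print(rodangle(im,c)); 
ms=blobs(mask(im,0,8,150,70),20); print([np.round(cv2.minAreaRect(b)[0],1) for b in ms])
u=np.array([378,45]); 
r=least_squares(lambda a:proj(c,[B(-70+208*np.cos(a[0]),180,55+208*np.sin(a[0]))])[0]-u,[.6]); print("tip",r.x,r.fun)
s,sc=snap("scene"); print(rodangle(s,sc),[np.round(cv2.minAreaRect(b)[0],1) for b in blobs(mask(s,0,8,150,70),10)])
for a in(.54,.82): print(proj(sc,[B(-70+120*np.cos(a),180,55+120*np.sin(a))]))
```

```text
(np.float64(0.09), np.float64(0.805))
[array([347.6,  12.9]), array([311.2,  53.6])]
tip [0.7799928] [-0.07473301  0.21905465]
(np.float64(35.45), np.float64(-0.701)) [array([289.2, 286.2]), array([287.7, 225.6])]
[[282.24758957 233.15475094]]
[[287.87070354 224.6235171 ]]
```

Rod is at about 0.805 by two views (the 0.54 was a partly hidden grip). Lowering the lid onto it.

Run:
```python
from h import *
b=bar(1.63)
ctrl.gripper_to(.34,40)
ctrl.movel(B(20,0,420),velocity=.3); ctrl.movel(b+[0,0,.07],velocity=.2)
print("hit",ctrl.movel(b,velocity=.08,force_limit=8))
ctrl.gripper_to(0,40); ctrl.wait(.2); f0=np.array(ctrl.get_force()); print("w",ctrl.get_grip_width(),f0)
for th in np.arange(1.61,1.33,-.02):
    h=ctrl.movel(bar(th),velocity=.04,force_limit=12); f=np.array(ctrl.get_force())
    print(round(th,2),h,(f-f0).round(1))
    if h or np.linalg.norm(f-f0)>14: break
p=ctrl.get_eef_pos(); print(np.round(p-bar(th),4),ctrl.get_time_s())
s,sc=snap("scene","s7"); ms=[np.round(cv2.minAreaRect(b)[0],1) for b in blobs(mask(s,0,8,150,70),8)]; print(ms)
cv2.imwrite("pics/s7c.png",cv2.resize(s[140:300,180:340],(600,600),interpolation=cv2.INTER_CUBIC))
```

```text
hit False
w 0.1257362969165912 [2.03775421 0.40638556 5.05138632]
1.61 False [-1.2 -0.7  1.4]
1.59 False [-1.1 -1.5  2.8]
1.57 False [ 0.2 -0.4  1.6]
1.55 False [ 0.  -0.4  3.5]
1.53 False [-2.1 -0.7  3.4]
1.51 False [-0.4  0.   2.4]
1.49 False [-0.6 -0.9  3. ]
1.47 False [-0.4 -0.5  1.4]
1.45 False [-1.4 -1.   1.6]
1.43 False [-1.5 -0.   2. ]
1.41 False [ 5.  -0.2  1.7]
1.39 True [ 0.9  1.2 -2.9]
[0.0044 0.0003 0.0015] 35.0333
[array([289.2, 286.2]), array([289. , 224.5])]
```

View pics/s7c.png

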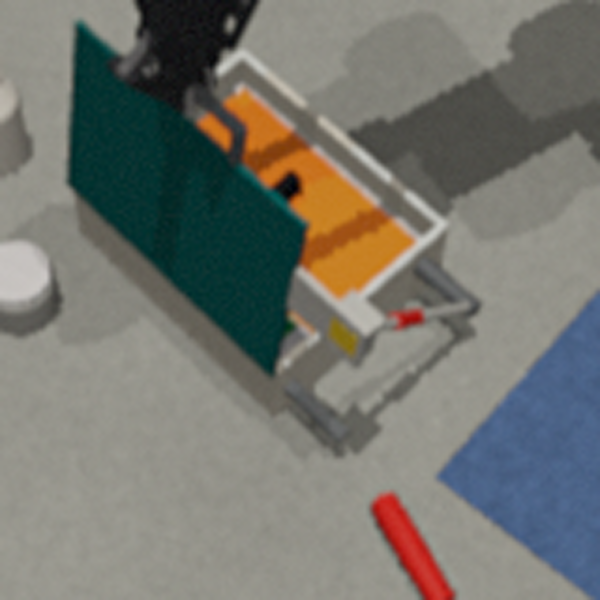

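Run:
```python
from h import *
f0=np.array(ctrl.get_force())
for th in(1.4,1.395,1.39,1.385,1.38,1.375):
    h=ctrl.movel(bar(th),velocity=.02,force_limit=14); f=np.array(ctrl.get_force()); print(th,h,(f-f0).round(1),ctrl.get_grip_width())
    if h: break
print((ctrl.get_eef_pos()-bar(th)).round(4))
ctrl.gripper_to(.34); ctrl.wait(.2); p=ctrl.get_eef_pos(); ctrl.movel(p+[0,0,.06],velocity=.15); ctrl.movel(B(-60,40,420),velocity=.3); ctrl.wait(.2)
im,c=snap("wrist","w8"); print(rodangle(im,c),ctrl.get_time_s())
print(proj(c,[bar(1.36),bar(1.41)]))
s,sc=snap("scene","s8"); print([np.round(cv2.minAreaRect(b)[0],1) for b in blobs(mask(s,0,8,150,70),8)])
cv2.imwrite("pics/s8c.png",np.hstack([cv2.resize(im[0:280,230:512],(400,400)),cv2.resize(s[170:270,240:340],(400,400),interpolation=cv2.INTER_CUBIC)]))
```

```text
1.4 False [ 1.5 -1.4  5.6] 0.11946893197029357
1.395 False [ 3.2 -1.6  4.5] 0.1236530859282027
1.39 False [ 5.7 -0.1  4.3] 0.12323735171359086
1.385 False [8.7 0.  3. ] 0.12611286394980215
1.38 False [7.6 0.  3.4] 0.1228727851427918
1.375 False [ 9.8 -0.4  3. ] 0.11996440085775642
[0.0029 0.     0.0014]
(np.float64(0.33), np.float64(0.849)) 38.5167
[[375.18394502 232.88942611]
 [388.28711466 233.82475118]]
[array([289.3, 286.4]), array([289.5, 223.5])]
```

View pics/s8c.png

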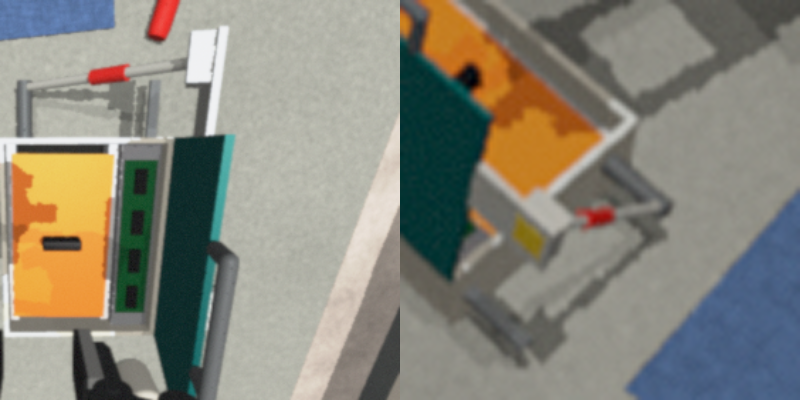

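The rod rose from 0.805 to about 0.849 and the lid sits near 1.38; the tip is hidden in the ear's pocket, so it is seated. Now the cover (grip at left tile (62,243)).

```bash
cat >> h.py <<'E'
def cover_grip(im,c,zg=.05):
    # dark blob inside the orange cover
    roi=np.zeros(im.shape[:2],np.uint8)
    q=proj(c,[B(x,y,zg*1e3+12) for x,y in((-70,-70),(22,-70),(22,70),(-70,70))]).astype(np.int32)
    cv2.fillConvexPoly(roi,q,255)
    m=cv2.inRange(cv2.cvtColor(im,cv2.COLOR_BGR2HSV),(0,0,0),(180,255,75))&roi
    b=blobs(m,40)[0]; return b,cv2.minAreaRect(b)
E
python3 - <<'E'
from h import *
obs=[]
for k,p in {"c1":B(-90,-40,300),"c2":B(-90,50,300),"c3":B(-140,0,300)}.items():
    ctrl.movep(p,Rb(90)); ctrl.wait(.3); im,c=snap("wrist","w"+k)
    b,r=cover_grip(im,c); bp=cv2.boxPoints(r); obs.append((c,r,im,b))
    P=onplane(c,bp,.077)[:,:2]; print(k,cv2.contourArea(b),np.round(r[0],1),np.round(r[1],1),"top-plane c",P.mean(0).round(4),"edges",np.round([np.degrees(np.arctan2(*(P[i+1]-P[i])[::-1])) for i in(0,1)],1))
x,e=tri([o[0] for o in obs],[o[1][0] for o in obs]); print(x.round(4),e, "boxframe",np.linalg.inv(np.array([[np.cos(BY),-np.sin(BY)],[np.sin(BY),np.cos(BY)]]))@(x[:2]-BP))
cv2.imwrite("pics/cv.png",cv2.resize(np.hstack([obs[0][2],obs[1][2]]),(800,300)))
for y in(90,-90):
  q=ctrl.ik([x[0],x[1],.066],Rb(y,.2)); print(q)
E
```

```text
c1 270.5 [282.5 206.5] [35.  9.] top-plane c [ 0.5616 -0.0025] edges [96.3  8.4]
c2 284.0 [220.5 206.5] [35.  9.] top-plane c [ 5.611e-01 -2.000e-04] edges [96.2  4. ]
c3 218.0 [254.5 237. ] [34.  7.] top-plane c [ 0.5595 -0.0015] edges [96.4  6.4]
[ 0.5649 -0.0011  0.0665] 0.19357789629233935 boxframe [-0.02688041 -0.00328277]
[  -9.51978122   31.44142818  103.27940432    5.50278611   34.36591935
 -110.05773129]
[ -9.51978122  31.44142818 103.27940432   5.50278611  34.36591935
  69.94226871]
```

View pics/cv.png

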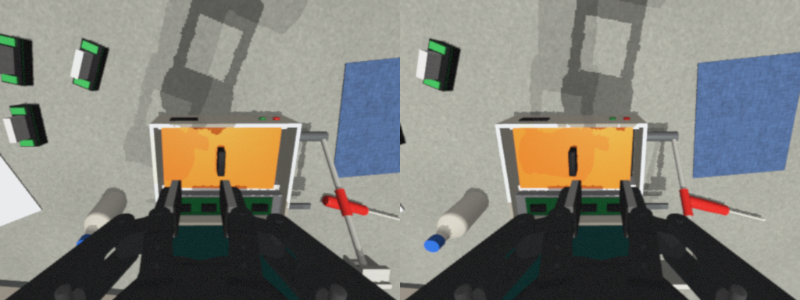

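Run:
```python
from h import *
from scipy.spatial.transform import Rotation as Ro
R=Rb(90,.12); g=np.array([.565,-.001,.0725])
MC=np.array([.4655,.334]); dy=np.radians(11.9-90)-BY; 
cands={d:Ro.from_euler('z',dy+d).as_matrix()@R for d in(0,np.pi)}
for d,Q in cands.items(): print(d,ctrl.ik([*MC,.04],Q),ctrl.ik([.42,.36,.2],Q))
ctrl.gripper_to(.5,100); ctrl.movep(g+[0,0,.1],R)
print("hit",ctrl.movel(g,velocity=.1,force_limit=8),ctrl.get_eef_pos()[2])
ctrl.gripper_to(0,100); print("w",ctrl.get_grip_width(),ctrl.get_grip_force())
p=ctrl.get_eef_pos(); np.save("cg.npy",p)
d=B(-190,0,0)-B(-27,0,0); 
ctrl.movel(p+[0,0,.065],velocity=.08); print("w",ctrl.get_grip_width(),ctrl.get_force())
ctrl.movel(p+[0,0,.065]+d,velocity=.12); print("w",ctrl.get_grip_width(),ctrl.get_force(),ctrl.get_time_s(),ctrl.get_joints())
im,c=snap("scene","s9"); cv2.imwrite("pics/s9c.png",cv2.resize(im[80:320,150:410],(520,480)))
for d,Q in cands.items(): print(d,ctrl.ik([*MC,.04],Q),ctrl.ik([.42,.36,.2],Q))
```

```text
0 [31.33996392 39.63629494 90.52292544 -8.18897554 52.42305864 24.5853989 ] [36.01605109 26.93990763 84.45750663 -6.61469673 71.53835255 26.37372044]
3.141592653589793 [  24.50838912   37.45691416   95.41520323    9.34614292   46.00284402
 -173.82516131] [  29.12355474   23.56659575   90.01867983    7.27501986   64.55008102
 -165.79914142]
hit False 0.07320151356635377
w 0.14090270202180494 98.31249833106995
w 0.13971220386934893 [-0.06199746  0.49644636 -1.92908438]
w 0.1405753981748326 [ 0.92925232 -0.18776963 -1.97675499] 46.9917 [ -15.47056831   12.34458507  119.21030091    3.79913142   42.08349368
 -114.44637309]
0 [31.33996392 39.63629494 90.52292544 -8.18897554 52.42305864 24.5853989 ] [36.01605109 26.93990763 84.45750663 -6.61469673 71.53835255 26.37372044]
3.141592653589793 [  24.50838912   37.45691416   95.41520323    9.34614292   46.00284402
 -173.82516131] [  29.12355474   23.56659575   90.01867983    7.27501986   64.55008102
 -165.79914142]
```

View pics/s9c.png

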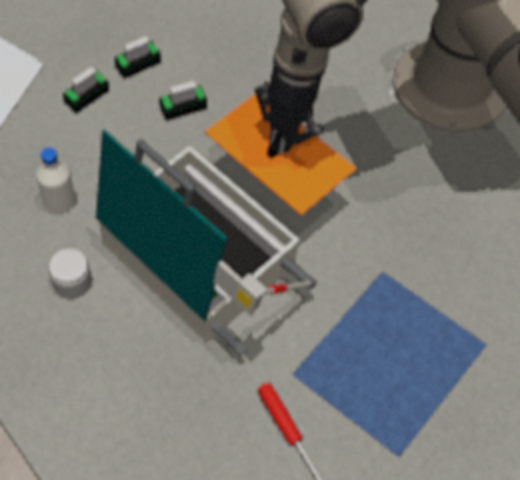

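The cover is out, level in the grip in front of the box; the lid is still propped. Rotating it and laying it on the mat.

Run:
```python
from h import *
from scipy.spatial.transform import Rotation as Ro
R=Rb(90,.12); MC=np.array([.4655,.334]); Q=Ro.from_euler('z',np.radians(11.9-90)-BY).as_matrix()@R
gz=np.load("cg.npy")[2]; p=ctrl.get_eef_pos()
ctrl.movel(p+[0,0,.09],velocity=.15); ctrl.movep([.40,.36,.22],Q); print("w",ctrl.get_grip_width())
ctrl.movel([*MC,.12],velocity=.15); ctrl.wait(.3); z=gz-.046+.003
im,c=snap("wrist","w10"); print("w",ctrl.get_grip_width())
print("hit",ctrl.movel([*MC,z+.012],velocity=.1,force_limit=10))
print("hit",ctrl.movel([*MC,z-.003],velocity=.02,force_limit=4),ctrl.get_eef_pos()-[*MC,z])
ctrl.gripper_to(.5); ctrl.wait(.2); p=ctrl.get_eef_pos(); ctrl.movel(p-.15*Q[:,2],velocity=.15); ctrl.wait(.2)
im,c=snap("wrist","w11"); t,tc=snap("top","t11"); print(ctrl.get_time_s())
for n,i,cc in(("w",im,c),("t",t,tc)):
    b=blobs(mask(i,5,22,120,60),200)[0]; P=onplane(cc,cv2.boxPoints(cv2.minAreaRect(b)),.006); print(n,P[:,:2].round(3).tolist(),P.mean(0)[:2].round(4))
cv2.imwrite("pics/m11.png",np.hstack([cv2.resize(im,(400,300)),cv2.resize(t[60:340,60:430],(400,300))]))
```

```text
w 0.139437391394433
w 0.13817381638490678
hit False
hit True [-8.38784058e-05 -4.52633907e-05  1.35299282e-05]
54.7833
w [[0.345, 0.372], [0.559, 0.417], [0.607, 0.296], [0.35, 0.241]] [0.465  0.3312]
t [[0.562, 0.422], [0.585, 0.291], [0.369, 0.246], [0.347, 0.373]] [0.4657 0.3328]
```

View pics/m11.png

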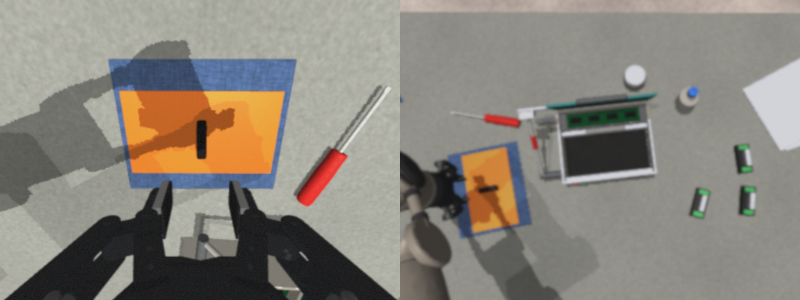

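The cover lies flat centred on the mat (centre measured at 0.466, 0.333); the well is empty with its black floor at right tile (605,155). The three units have not moved. Next the units.

```bash
cat >> h.py <<'E'
from scipy.spatial.transform import Rotation as Ro
def Ru(yaw,pitch): return Ro.from_euler('z',yaw-BY).as_matrix()@Rb(90,pitch)
def greens(im,c,reg=(.3,.75,-.6,-.15),z=.028):
    out=[]
    for b in blobs(mask(im,45,78,100,30),20):
        u=b[:,0].mean(0) if 0 else np.array(cv2.minAreaRect(b)[0]); P=onplane(c,[u],z)[0]
        if reg[0]<P[0]<reg[1] and reg[2]<P[1]<reg[3]: out.append((u,P[:2]))
    return out
def units(im,c):
    g=greens(im,c); res=[]
    for i in range(len(g)):
        for j in range(i):
            d=g[i][1]-g[j][1]; L=np.linalg.norm(d)
            if .052<L<.072:
                if d[0]<0: d=-d
                res.append((*((g[i][1]+g[j][1])/2).round(4),round(float(np.arctan2(d[1],d[0])),3),round(L,4)))
    return res
def look(k=None):
    ctrl.movep([.40,-.29,.30],Rdown(75)); ctrl.wait(.3); im,c=snap("wrist",k); return im,c
E
python3 - <<'E'
from h import *
print(ctrl.ik([.40,-.29,.30],Rdown(75)))
p=ctrl.get_eef_pos(); ctrl.movel([.36,.25,.30],velocity=.3); 
ctrl.movep([.36,-.15,.32],Rdown(85))
im,c=look("w12"); U1=units(im,c); g1=greens(im,c); print(U1)
ctrl.movel([.45,-.24,.33],velocity=.3); ctrl.wait(.3); im2,c2=snap("wrist","w13"); g2=greens(im2,c2); print(units(im2,c2))
for u,P in g1:
    k=min(g2,key=lambda h:np.linalg.norm(h[1]-P)); 
    if np.linalg.norm(k[1]-P)<.012: print(tri([c,c2],[u,k[0]])[0].round(4))
print(ctrl.get_time_s())
for x,y,a,L in U1: print(ctrl.ik([x,y,.051],Ru(a,.12)))
for y in(-70,0,70): print(ctrl.ik(B(-24,y,57),Rb(90,.12)))
cv2.imwrite("pics/u12.png",np.hstack([cv2.resize(im,(400,300)),cv2.resize(im2,(400,300))]))
E
```

```text
[-4.48377744e+01  1.42581038e+01  8.68884913e+01 -2.54444375e-14
  7.88534049e+01 -1.19837774e+02]
[(np.float64(0.4259), np.float64(-0.2548), -0.277, np.float64(0.0624)), (np.float64(0.4329), np.float64(-0.3885), -0.079, np.float64(0.0626)), (np.float64(0.4923), np.float64(-0.3855), 0.19, np.float64(0.0575)), (np.float64(0.5518), np.float64(-0.3763), 0.121, np.float64(0.0629))]
[(np.float64(0.4255), np.float64(-0.2555), -0.278, np.float64(0.0622)), (np.float64(0.4325), np.float64(-0.3895), -0.103, np.float64(0.0625)), (np.float64(0.4921), np.float64(-0.39), 0.096, np.float64(0.0574))]
[ 0.3952 -0.2466  0.0318]
[ 0.4012 -0.3852  0.0306]
[ 0.4543 -0.2635  0.0327]
[ 0.5109 -0.3759  0.0506]
[ 0.4613 -0.3887  0.0366]
59.3667
[ -41.53435902   29.32137823  110.73000975    5.33908365   33.86095596
 -119.93988531]
[ -52.04557732   36.06158057   95.97587742    7.36306326   43.5439325
 -142.66423715]
[ -47.87378129   39.91444873   87.54318909    7.76784153   49.22540522
 -153.66723971]
[ -43.20335682   43.20326823   80.33831414    6.67553301   52.22784526
 -144.03307422]
[ -15.54912131   34.81325827   97.3144055     3.84997338   41.55034414
 -114.58089881]
[  -8.40036742   33.86831286   99.34924518    2.69821241   40.16101286
 -106.65301886]
[ -0.89792016  33.61994229  99.88376799   1.34439544  39.68208606
 -98.17255632]
```

View pics/u12.png

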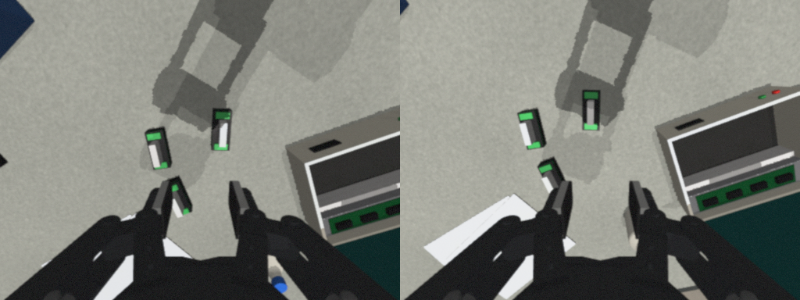

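Both tiles show three upright units, at left tile (221,130), (157,148) and (178,198). Heights triangulate to about 31 mm for the stripes, which fits. Picking the nearest first.

```bash
cat >> h.py <<'E'
def find(xy,k=None):
    xy=np.array(xy); ctrl.movep([xy[0]-.05,xy[1]+.02,.27],Rdown(80)); ctrl.wait(.3); im,c=snap("wrist",k)
    us=[u for u in units(im,c) if u[3]>.0595]; us.sort(key=lambda u:np.hypot(u[0]-xy[0],u[1]-xy[1])); return us
def pick(u,pitch=.12):
    R=Ru(u[2],pitch); g=np.array([u[0],u[1],.0505])
    ctrl.gripper_to(.5,100); ctrl.movep(g+[0,0,.07],R)
    h=ctrl.movel(g,velocity=.1,force_limit=8); z=ctrl.get_eef_pos()[2]
    ctrl.gripper_to(0,100); w=ctrl.get_grip_width(); print("pick hit",h,"z",z,"w",w,.012/.085)
    if h or w<.1: return None
    ctrl.movel(g+[0,0,.16],velocity=.12); print("lifted w",ctrl.get_grip_width(),ctrl.get_force().round(1)); return z
def place(slot,z,pitch=.12):
    R=Rb(90,pitch)
    ctrl.movep(B(-90,slot,205),R); ctrl.movel(B(-24,slot,190),velocity=.15); w=ctrl.get_grip_width(); print("over w",w)
    if w<.1: return False
    zt=(z+.006)*1e3
    h=ctrl.movel(B(-24,slot,zt+10),velocity=.12,force_limit=10)
    if h: print("EARLY",ctrl.get_eef_pos()); return False
    h=ctrl.movel(B(-24,slot,zt-3),velocity=.02,force_limit=4); print("down",h,(ctrl.get_eef_pos()[2]*1e3-zt).round(2))
    ctrl.gripper_to(.45); ctrl.wait(.2); ctrl.movel(B(-24,slot,190),velocity=.15); ctrl.movel(B(-90,slot,215),velocity=.2); return True
E
python3 - <<'E'
from h import *
us=find((.4257,-.2552),"w14"); print(us)
z=pick(us[0])
if z: print(place(70,z)); snap("wrist","w15")
print(ctrl.get_time_s())
E
```

```text
[(np.float64(0.425), np.float64(-0.2608), -0.468, np.float64(0.0638)), (np.float64(0.4284), np.float64(-0.25), -0.113, np.float64(0.0641)), (np.float64(0.4333), np.float64(-0.3869), -0.009, np.float64(0.0622))]
pick hit False z 0.05126171064228543 w 0.12401755802197134 0.1411764705882353
lifted w 0.12043985180225932 [-0.2  0.  -3.2]
over w 0.12299532095965622
down True 0.27
True
69.5333
```

Run:
```python
import cv2,numpy as np
cv2.imwrite("pics/m15.png",np.hstack([cv2.resize(cv2.imread("pics/w15.png"),(480,360)),cv2.imread("pics/w14.png")[40:400,150:470]]))
```

```text
Traceback (most recent call last):
ValueError: all the input array dimensions except for the concatenation axis must match exactly, but along dimension 0, the array at index 0 has size 360 and the array at index 1 has size 344
```

One view is left in the picture budget, so I'll save it for the end and check numerically; the split stripe blobs also need merging.

```bash
python3 - <<'E'
s=open("h.py").read()
s=s.replace("for b in blobs(mask(im,45,78,100,30),20):","for b in blobs(cv2.morphologyEx(mask(im,45,78,100,30),cv2.MORPH_CLOSE,np.ones((13,13))),20):")
s+='''
def well(im,c):
    g=greens(im,c,(.4,.6,-.2,.2),.034); i=np.array([[np.cos(BY),-np.sin(BY)],[np.sin(BY),np.cos(BY)]])
    return [((p-BP)@i*1e3).round(0).tolist() for u,p in g]
'''
open("h.py","w").write(s)
E
python3 - <<'E'
from h import *
ctrl.movep(B(-110,60,260),Rb(90)); ctrl.wait(.3); print("well",well(*snap("wrist","w16")))
us=find((.4329,-.3885),"w17"); print(us)
E
```

```text
well [[-59.0, 69.0], [6.0, 68.0], [-99.0, 70.0]]
[(np.float64(0.4315), np.float64(-0.3879), -0.114, np.float64(0.0649)), (np.float64(0.5519), np.float64(-0.3817), 0.086, np.float64(0.0667))]
```

Run:
```python
from h import *
us=find((.4315,-.388)); print(us)
z=pick(us[0]); ok=z and place(0,z)
print(ok,ctrl.get_time_s())
if ok:
    us=find((.5519,-.3817)); print(us)
    if us and np.hypot(us[0][0]-.552,us[0][1]+.382)<.06: 
        z=pick(us[0]); print(z and place(-70,z))
ctrl.movep(B(-110,0,270),Rb(90)); ctrl.wait(.3); im,c=snap("wrist","w18"); print("well",well(im,c))
ctrl.movep([.30,-.30,.40],Rdown(50)); ctrl.wait(.5)
t,tc=snap("top","t18"); s,sc=snap("scene","s18"); print("bench",greens(t,tc),greens(s,sc),ctrl.get_time_s())
print("rod",[np.round(cv2.minAreaRect(b)[0],1) for b in blobs(mask(s,0,8,150,70),8)])
a=cv2.resize(im,(400,300)); b=cv2.resize(t[80:300,80:430],(400,250)); d=cv2.resize(s[80:330,150:400],(400,400))
o=np.zeros((550,800,3),np.uint8); o[:300,:400]=a; o[300:,:400]=b; o[:400,400:]=d; cv2.imwrite("pics/fin.png",o)
```

```text
[(np.float64(0.432), np.float64(-0.3877), -0.114, np.float64(0.0647)), (np.float64(0.5503), np.float64(-0.3822), 0.085, np.float64(0.0635))]
pick hit False z 0.051293760817556495 w 0.12176252835981197 0.1411764705882353
lifted w 0.12113943263746971 [-0.6  0.3 -2.2]
over w 0.11803193166271901
down True -0.14
True 82.2833
[(np.float64(0.5509), np.float64(-0.3819), 0.07, np.float64(0.0659))]
pick hit False z 0.0513626893902792 w 0.1209177648192922 0.1411764705882353
lifted w 0.12554984638062894 [ 0.   0.1 -1.6]
over w 0.11981777602300622
down True -0.08
True
well [[-58.0, -69.0], [-59.0, 68.0], [-57.0, -1.0]]
bench [] [] 95.9917
rod [array([289.2, 286.2]), array([289. , 223.5])]
```

View pics/fin.png

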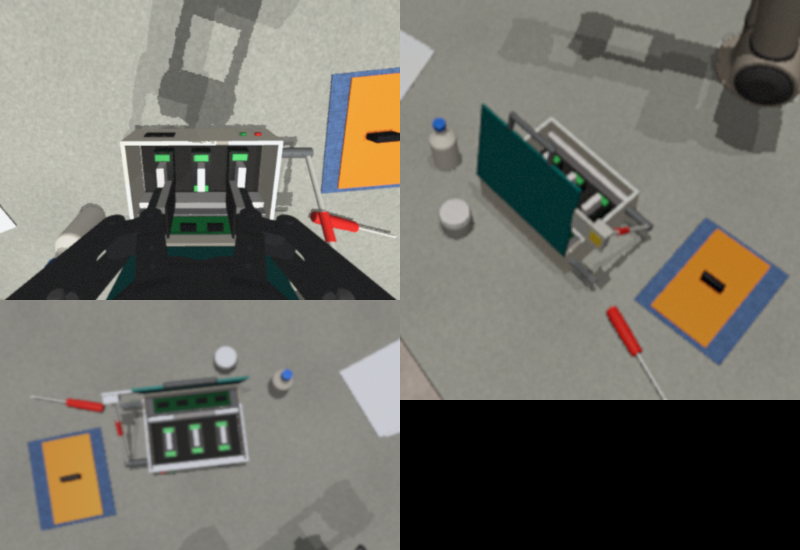

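Three units stand upright in the well, the lid is propped on the rod, and the cover is centred on the mat. No unit is left on the bench, and the bottle, screwdriver and tin have not been moved. Handing in.

```bash
python3 -c "
from cell import ctrl
print(ctrl.close_job())"
```

```text
the job is handed in; nothing more can be done
None
```

I handed the job in at about 96 s: the lid is propped with the rod tip seated, the cover lies flat mid-mat, and the three units found on the bench stand upright in the well; no verdict came back.

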